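Move the flow-cell cartridge from its storage dock into the detector

TASK

Press down the ejector lever of the small storage dock so that the flow-cell cartridge rises out of its pocket, then take the cartridge, stand it in the matching rectangular bay of the detector, and press it down until it is fully home. Leave the cartridge released there, and do not disturb the two small vials that stand between the dock and the detector.

Things in the scene. Friction and masses are not known exactly. Their poses are not given: they have to be found in the camera images.
- cart_center (a point): Centre (22 mm below the top) of the loose flow-cell cartridge, a plain grey upright block 36 (its x) by 24 (y) by 44 mm tall, 0.08 to 0.17 kg; its lowest 6 mm are an aluminium foot tapering in by 3 mm a side. Fits either way round. Starts sunk in the dock, top 2 mm above the dock's top; with the lever fully down it stands about 22 mm above it and stays up.
- dock: Fixed storage dock: white block 70 x 70 x 60 mm on an aluminium foot plate 160 x 100 x 6 mm; origin on the table under the pocket's centre. The ejector lever sticks out of its -x side.
- dock_mouth (a point): Centre of the pocket's opening in the dock's top face, 60 mm above the table; axes as the dock's. Pocket 37.5 mm (x) by 25.5 mm (y), 42 mm deep.
- lever_pad (a point): Centre of the top of the lever's grey finger pad, 30 mm (along the dock's x) by 32 mm wide. When up: 113 mm from the pocket's centre to the dock's -x, 60 mm above the table, sloping. It swings about a level axis 45 mm from the pocket's centre and 22 mm above the table, going about 37 mm down and 8 mm outwards. A push of about 4 N moves it; it stays where it is left.
- eject_lever (a joint): Angle of the ejector lever: 0 up, 0.5 rad fully down (the stop). It starts between 0 and 0.05.
- detector: Fixed detector: low white box 180 (x) x 160 (y) x 60 mm with a flat top; origin on the table under the rectangular bay's centre. The box reaches 60 mm to -x and 120 mm to +x of it, 80 mm to each side; a grey strip 22 mm high stands on its top from 82 mm to +x. A square port, 20 mm wide, 58 mm to +y of the bay is not used.
- bay_mouth (a point): Centre of the rectangular bay's opening in the detector's top face, 60 mm above the table; axes as the detector's. Bay 38.5 mm (x) by 26.5 mm (y), edges chamfered 3 mm. Fully home, the cartridge's top is 4 mm above the detector's top.
- contact_carriage (a joint): Brass contact block sliding inside the bay, on which the cartridge lands: its top is 18 mm below the opening at 0, 40 mm below it at 0.022 m (the stop: fully home). Starts between 0 and 0.004. It goes down only under a push of about 7 N or more and stays where left, so a cartridge stood in the bay at first stays 22 to 26 mm proud.
- vial_a: Small capped glass vial, 22 mm across, 45 mm tall, standing loose on the table between dock and detector; origin at its underside.
- vial_b: Small capped amber vial, 22 mm across, 45 mm tall, standing loose on the table between dock and detector; origin at its underside.
Mind the look-alikes: they are no part of the job. Of the things like the dock, leave any that is red; of the rest the smaller one is meant.

How it is judged:
By the outcome, as a careful person would: the job done as asked, in the order asked, and still so for the second after the job is handed in, with the robot touching nothing.
It also fails if it takes over 64 s, if anything falls off the work surface, if the arm or the gripper's body presses on something with over 40 N, if the wrist force passes 120 N, or if a joint passes its speed limit or range.

ROBOT

A 6-joint arm with a two-finger parallel gripper is mounted at the origin on the work surface. World frame = base frame: x ahead of the robot, y to its left, z up, the work surface at z = 0. Lengths are in m, angles in degrees, forces in N, time in s.
With the tool pointing down it reaches from about 0.25 to 0.725 m from the base axis. Payload 9.7 kg.
Tool frame: the origin (TCP) lies where the fingers leave the gripper's body, on its centre line; the fingertips stand 73 mm ahead of it and the grasp point (between the pads) lies 54 mm ahead of it; y points along the fingers, x is the direction in which the jaws open and shut, and the axes are right-handed (so a half turn about y gives the same grasp; the last joint's range is limited). The gripper opens to 85 mm and grips with 20 to 120 N. Pads are 22 mm wide; open, the fingers measure 114 mm over their backs; the gripper's body (76 mm by 85 mm) begins 54 mm behind the grasp point. The pads swing forward as they close: fully open they stand 13 mm farther back than shut.
Start: joints at [-73.396, 4.979, 10.078, 95.1, 0, 90], TCP at [0.157, -0.527, 0.304] pointing down, gripper open.
Joint ranges: [-179.16, 179.16], [-48.56, 103.87], [-65.8, 70.77], [-126.05, 130.52], [-82.76, 87.17], [-180, 180]. Speed limits (degrees/s): [127.2, 127.2, 147.25, 180, 180, 180].

INTERFACE

Orientations are given as [roll, pitch, yaw] about the fixed x, y, z axes, in that order (R = Rz(yaw) Ry(pitch) Rx(roll)).
In Python, from workcell import sensors, imaging, bot, models gives the robot as it stands.
- The arm moves only by the tool arm_command, never from a script. Its argument "rows" is one flat list of numbers, 7 for each row, row after row: the shift along the tool's x, y, z in cm, then the turn, a rotation vector about the tool's x, y, z in degrees, then the gripper's target within -1 to 1 (fully open at 1, half-way at 0, shut at -1). A call has 1 to 12 rows; each row is the pose to reach, as a shift and turn from the pose commanded when the call began, along the tool's axes at that moment; what a row does not reach only later rows make up. A row lasts 1/12 s, in which the tool goes at most 41.7 mm and 7.16 degrees, less where a joint would pass 70% of its speed; a pose out of reach is approached as far as the arm can. A call with a gripper value outside its range is refused whole. The fingers move at their own pace and stop on an object; "force" is the grip in N (left out, the last holds). Time passes only in rows, so rows that repeat a pose let the fingers close. It gives the time, the measured TCP pose, the force and the opening at its end, in the units of the state.
- sensors.get_obs(): the state, without advancing time (a new reading comes with each control period).
- imaging.camera(name): name is "side" or "top"; returns a dict with "pixels" (400x640x3 uint8, blue, green, red), "z_map" (400x640 float32, m along the optical axis (not along the pixel's ray), 0 where there is no reading), "camera_matrix" (3x3 intrinsics, pixels), "world_from_camera" (4x4, takes a point from camera to world coordinates). Camera axes: x right, y up, looking along -z (the intrinsics and any distortion apply to the point x, -y, -z); pixel columns grow to the right and rows downward; lengths in m; the calibration is good to about 2 mm. A picture is of the moment at which its call begins.
- bot.job_done(): hands the job in, once; it reports no verdict.
Trained networks look in the newest picture that a camera, given by its name, has taken for a name from the list of things; names that differ only in an ending like _2 or _b are one class to them, and where a whole thing is asked for, a point or a joint stands for the part that bears it (a point fixed in the world has none). Each returns a list of dicts, best first, with "conf" (0 to 1); they miss things now and then, are a little off and sometimes report something else, mostly with a low value. They report only what shows in the picture. A call takes as long as a camera call. They do not tell look-alikes from the thing itself.
- models.search_frame(thing, camera): "extent" ([centre column, centre row, width, height] in pixels, round what is visible of it).
- models.spot_point(thing, camera): "location" ([column, row] in pixels: a listed point, or the origin of a listed thing).
The state is a dict: "time": time; "q": joint angles; "qd": joint speeds; "joint_efforts": joint torques, N m; "ee_pos": TCP position; "tcp_rot": TCP orientation; "wrist_force": force on the tool from outside, world axes, zero at the start; "torque": the same for the moment, N m; "opening": finger opening in m.
Only numpy, scipy, OpenCV 4.12 (cv2) and the standard library are available. Lean on these libraries where they do the work, as an engineer would, in place of code of your own. Each camera call takes 0.05 s, during which the arm holds its last target.

## Working session

There is one attempt and no reset: what is moved stays moved. The work goes in short steps, Python scripts to look and compute and a tool call to move; the robot and the scene stay as the last step left them, time stands still between calls to the robot, and variables do not carry over. Pictures are saved under pics/ and viewed, and the job is handed in when it is done.

Besides the shell and the picture viewer there is one more tool, called after "Request:" by a JSON object that holds its "api" and its "payload", one argument or row to a line. arm_command: Moves the arm, as the interface text tells. Its arguments: {"type":"object","properties":{"rows":{"type":"array","items":{"type":"number"}},"force":{"type":"number"}},"required":["rows"]}

```bash
mkdir -p pics; cat > h.py <<'E'
from workcell import sensors, imaging, bot, models
import numpy as np, cv2, pickle
def snap(n,tag):
    c=imaging.camera(n); cv2.imwrite(f'pics/{tag}_{n}.png',c['pixels']); pickle.dump(c,open(f'pics/{tag}_{n}.pkl','wb')); return c
def load(n,tag): return pickle.load(open(f'pics/{tag}_{n}.pkl','rb'))
def cloud(c):
    K=c['camera_matrix'];z=c['z_map'];v,u=np.mgrid[0:z.shape[0],0:z.shape[1]]
    P=np.stack([(u-K[0,2])/K[0,0]*z,-(v-K[1,2])/K[1,1]*z,-z],-1)
    T=c['world_from_camera'];W=P@T[:3,:3].T+T[:3,3];W[z==0]=np.nan;return W
def rayz(c,uv,h):
    K=c['camera_matrix'];T=c['world_from_camera']
    d=T[:3,:3]@np.array([(uv[0]-K[0,2])/K[0,0],-(uv[1]-K[1,2])/K[1,1],-1]);o=T[:3,3]
    return o+d*(h-o[2])/d[2]
E
python3 - <<'E'
from h import *
print(sensors.get_obs())
for n in ['side','top']:
    c=snap(n,'a'); print(n,c['camera_matrix'],c['world_from_camera'].round(3),[k for k in c])
    for t in ['cart_center','dock','dock_mouth','lever_pad','detector','bay_mouth','vial_a','vial_b']:
        print(t,[(np.round(r['location'],1).tolist(),round(r['conf'],2)) for r in models.spot_point(t,n)])
E
```

```text
{'time': 0.0, 'q': array([-7.33965160e+01,  5.00980676e+00,  1.00338145e+01,  9.50979488e+01,
       -2.71439211e-04,  9.00004617e+01]), 'qd': array([-0.00742133,  0.00286877, -0.05960564,  0.03393422,  0.01769796,
        0.08497754]), 'joint_efforts': array([ 1.42107842e-04, -5.20384026e+01,  4.64805150e+01,  1.60335976e-02,
       -1.79131700e-05, -5.14099909e-06]), 'ee_pos': array([ 0.15712279, -0.52694439,  0.30318968]), 'tcp_rot': array([-9.00002720e+01,  7.39411309e-02, -7.33969777e+01]), 'wrist_force': array([-0.45082075, -0.29448827,  0.78543049]), 'torque': array([-0.0284693 , -0.0188746 , -0.00506262]), 'opening': 0.0853594139687499}
side [[399.67091516   0.         317.21372454]
 [  0.         399.67091516 200.16075812]
 [  0.           0.           1.        ]] [[-0.894  0.268 -0.36   0.16 ]
 [-0.448 -0.575  0.685  0.619]
 [-0.024  0.773  0.633  0.647]
 [ 0.     0.     0.     1.   ]] ['pixels', 'z_map', 'camera_matrix', 'world_from_camera']
cart_center [([237.2, 255.2], 0.61)]
dock [([311.6, 360.8], 0.83), ([240.8, 267.9], 0.76), ([402.9, 201.9], 0.59)]
dock_mouth [([406
[... 376 characters left out ...]
 0.         448.75541915 194.53618807]
 [  0.           0.           1.        ]] [[-0.013  0.982 -0.191  0.278]
 [-1.    -0.015 -0.01   0.013]
 [-0.012  0.191  0.982  1.139]
 [ 0.     0.     0.     1.   ]] ['pixels', 'z_map', 'camera_matrix', 'world_from_camera']
cart_center [([249.8, 162.9], 0.58)]
dock [([253.3, 166.5], 0.91), ([198.9, 259.8], 0.81), ([394.5, 252.8], 0.78)]
dock_mouth [([191.3, 256.2], 0.81), ([397.3, 253.9], 0.73), ([246.7, 161.8], 0.67)]
lever_pad [([261.5, 202.7], 0.7), ([225.7, 313.2], 0.58)]
detector [([401.3, 176.9], 0.89)]
bay_mouth [([412.5, 165.8], 0.94)]
vial_a [([321.0, 193.7], 0.5), ([318.6, 158.9], 0.45)]
vial_b [([321.0, 193.7], 0.5), ([318.6, 158.9], 0.45)]
```

View pics/a_side.png

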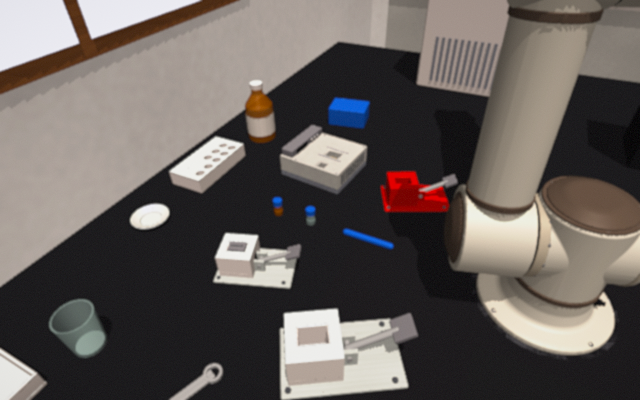

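View pics/a_top.png

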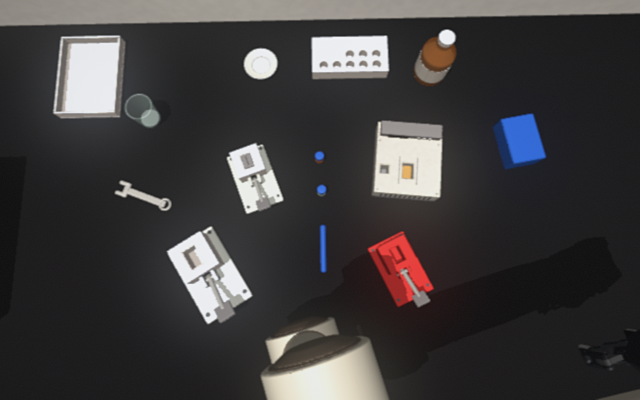

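Three dock-like things in the top view: a white one at (250,165), a larger white one at (200,265) and a red one at (398,262). The one at (250,165) fits: it isn't red, it's the smaller of the two whites, and the grey cartridge top shows in its pocket. I'll confirm with a crop and measure.

```bash
cat > m.py <<'E'
from h import *
c=load('top','a');W=cloud(c);im=c['pixels']
cv2.imwrite('pics/crop1.png',np.hstack([cv2.resize(im[130:225,215:295],None,fx=5,fy=5,interpolation=2),cv2.resize(im[110:205,365:445],None,fx=5,fy=5,interpolation=2)]))
s=load('side','a');S=cloud(s)
for n,w,r in [('top',W,(130,225,215,295)),('side',S,(225,290,205,300))]:
    p=w[r[0]:r[1],r[2]:r[3]].reshape(-1,3);p=p[~np.isnan(p[:,0])]
    t=p[(p[:,2]>.050)&(p[:,2]<.075)]
    print(n,'dock z',np.histogram(p[:,2],np.arange(-.01,.09,.005)))
    pl=p[(p[:,2]>.003)&(p[:,2]<.011)]
    if len(t): print('top',len(t),t.mean(0),cv2.minAreaRect((t[:,:2]*1000).astype(np.float32)))
    if len(pl):print('plate',cv2.minAreaRect((pl[:,:2]*1000).astype(np.float32)))
for n,w,r in [('top',W,(110,210,360,450)),('side',S,(120,195,270,375))]:
    p=w[r[0]:r[1],r[2]:r[3]].reshape(-1,3);p=p[~np.isnan(p[:,0])]
    t=p[(p[:,2]>.050)&(p[:,2]<.09)]
    print(n,'det',np.histogram(p[:,2],np.arange(0,.1,.005))[0],cv2.minAreaRect((t[:,:2]*1000).astype(np.float32)))
for u in [(249.8,162.9),(246.7,161.8),(261.5,202.7)]: print(u,rayz(c,u,.06))
print('pad',rayz(s,(286.8,251.9),.06),'cart side',rayz(s,(237.2,255.2),.04),'bay',rayz(c,(412.5,165.8),.06),rayz(s,(333.6,152.8),.06),'det',rayz(c,(401.3,176.9),0))
for u in [(321,193.7),(318.6,158.9)]:print('vial',rayz(c,u,0))
for u in [(278.1,214.3),(312.2,223.6)]:print('vial',rayz(s,u,0))
E
python3 m.py
```

```text
top dock z (array([  87, 2827, 2681,  755,   41,   21,   24,   35,   58,   45,   30,
         37,   63,  459,  404,   10,    0,    0,    0]), array([-0.01 , -0.005,  0.   ,  0.005,  0.01 ,  0.015,  0.02 ,  0.025,
        0.03 ,  0.035,  0.04 ,  0.045,  0.05 ,  0.055,  0.06 ,  0.065,
        0.07 ,  0.075,  0.08 ,  0.085]))
top 936 [0.55857199 0.17738229 0.05941127] ((532.0899047851562, 168.04747009277344), (166.1065673828125, 70.43533325195312), 19.940641403198242)
plate ((549.7767333984375, 174.60214233398438), (208.37109375, 251.99891662597656), 89.59908294677734)
side dock z (array([   1, 2384, 1162,  623,   74,   76,  101,  122,  159,  107,   98,
        101,  141,  758,  247,    0,    0,    0,    0]), array([-0.01 , -0.005,  0.   ,  0.005,  0.01 ,  0.015,  0.02 ,  0.025,
        0.03 ,  0.035,  0.04 ,  0.045,  0.05 ,  0.055,  0.06 ,  0.065,
        0.07 ,  0.075,  0.08 ,  0.085]))
top 1146 [0.5571296  0.18463598 0.05822997] ((531.241943359375, 170.71807861328125), (165.57522583007812, 74.22371673583984), 19.446718215942383)
plate ((542.6817626953125, 175.6762237548828), (159.489
[... 285 characters left out ...]
  176  171  151  136  149  165  169  199 1633  112   70
   68  246  150    0    0] ((644.7095336914062, -221.98971557617188), (165.6600799560547, 327.6470031738281), 83.94070434570312)
(249.8, 162.9) [0.56993656 0.17738838 0.06      ]
(246.7, 161.8) [0.57289354 0.18515507 0.06      ]
(261.5, 202.7) [0.46896341 0.14741541 0.06      ]
pad [0.4753922  0.15709702 0.06      ] cart side [0.57431331 0.19340662 0.04      ] bay [ 0.55583782 -0.22574378  0.06      ] [ 0.54389779 -0.21458017  0.06      ] det [ 0.54205194 -0.20833917  0.        ]
vial [0.50084529 0.00102836 0.        ]
vial [0.59403145 0.00573956 0.        ]
vial [0.59019467 0.00964938 0.        ]
vial [0.49888753 0.00392354 0.        ]
```

View pics/crop1.png

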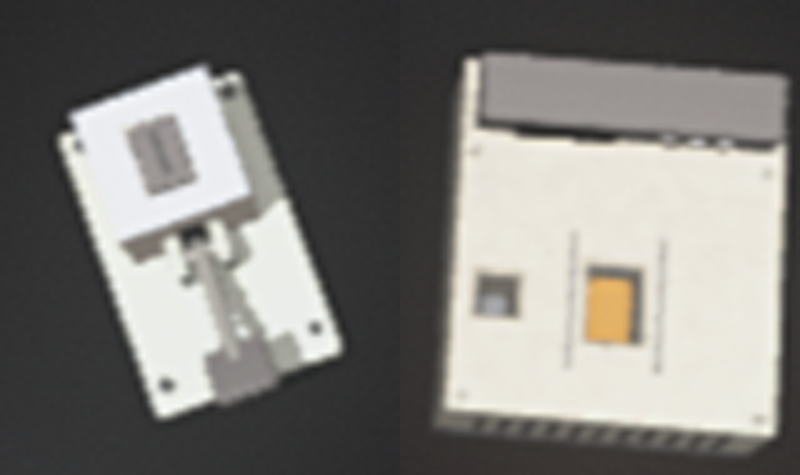

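Crop confirms it: the small white dock with the grey cartridge in its pocket, lever pad at about (262,203). The detector bay, with brass inside, is at about (408,171). Now a finer fit.

```bash
cat > m2.py <<'E'
from h import *
def comp(n,seed,lo,hi,tag='a'):
    c=load(n,tag);W=cloud(c);m=((W[...,2]>lo)&(W[...,2]<hi)).astype(np.uint8)
    k,l=cv2.connectedComponents(m,connectivity=4)
    y,x=seed; sub=l[y-6:y+7,x-6:x+7]; sub=sub[sub>0]; i=np.bincount(sub).argmax()
    mm=(l==i).astype(np.uint8)
    cs,_=cv2.findContours(mm,cv2.RETR_EXTERNAL,cv2.CHAIN_APPROX_NONE)
    f=np.zeros_like(mm);cv2.drawContours(f,cs,-1,1,-1)
    v,u=np.nonzero(f); return c,W,f,u,v
for n,sd,sb in [('top',(160,247),(190,405)),('side',(247,238),(160,320))]:
    c,W,f,u,v=comp(n,sd,.052,.068); P=np.array([rayz(c,q,.06)[:2]*1000 for q in zip(u,v)])
    h,_=np.histogram(P[:,0],20)
    # keep block only: project on axis
    a=np.radians(20);d=np.array([np.cos(a),np.sin(a)]);e=np.array([-d[1],d[0]])
    R=np.array([d@p for p in P]);E=P@e
    Q=P[R>R.max()-72]
    print(n,'dock',len(P),len(Q),Q.mean(0),cv2.minAreaRect(Q.astype(np.float32)),'z',np.nanmedian(W[f>0][:,2]))
    c,W,f,u,v=comp(n,sb,.052,.068); P=np.array([rayz(c,q,.06)[:2]*1000 for q in zip(u,v)])
    r=cv2.minAreaRect(P.astype(np.float32));print(n,'det',len(P),P.mean(0),r,'z',np.nanmedian(W[f>0][:,2]))
    cv2.imwrite(f'pics/mask_{n}.png',f*255)
    t=W[...,2]; 
# color: bay opening & cart top
for n,roi,h in [('top',(155,190,395,422),.06),('top',(145,175,235,262),.062)]:
    c=load(n,'a');im=c['pixels'];y0,y1,x0,x1=roi
    g=cv2.resize(im[y0:y1,x0:x1].astype(np.float32),None,fx=4,fy=4,interpolation=2)
    mx=g.min(2); m=(mx<150).astype(np.uint8) if h==.06 else (mx<170).astype(np.uint8)
    k,l,st,ce=cv2.connectedComponentsWithStats(m); 
    for i in range(1,k):
        if st[i,4]>300:
            v,u=np.nonzero(l==i);P=np.array([rayz(c,((a+.5)/4-.5+x0,(b+.5)/4-.5+y0),h)[:2]*1000 for a,b in zip(u,v)])
            print(n,h,st[i],P.mean(0),cv2.minAreaRect(P.astype(np.float32)))
E
python3 m2.py
```

```text
top dock 789 786 [575.85168693 183.65709801] ((576.0223999023438, 183.621337890625), (71.95555114746094, 70.18208312988281), 20.03368377685547) z 0.059787566425671956
top det 3773 [ 556.73190527 -214.60362672] ((572.8460693359375, -216.65386962890625), (160.81724548339844, 182.5828094482422), 84.22085571289062) z 0.059220258345578536
side dock 946 945 [573.02642268 191.08333403] ((573.5126342773438, 190.2684326171875), (71.5144271850586, 76.72749328613281), 19.712739944458008) z 0.058922271708919505
side det 1975 [ 557.19387865 -201.07104807] ((570.1407470703125, -209.2378387451172), (170.99472045898438, 184.20506286621094), 83.79901885986328) z 0.05789996120349328
top 0.06 [  29   33   45   63 2634] [ 543.89379715 -212.61491076] ((543.9453125, -212.68014526367188), (27.140941619873047, 38.799686431884766), 85.79717254638672)
top 0.062 [  0   0  60  23 747] [612.3446138  202.60013991] ((609.8397827148438, 197.38694763183594), (37.02655029296875, 14.304543495178223), 89.01910400390625)
top 0.062 [ 87   0  21  50 474] [603.67265859 152.31326935] ((602.01318359375, 150.53427124023438), (34.42369079589844, 10.74238109588623), 20.705463409423828)
top 0.062 [  22   33   54   63 2162] [575.46159144 184.52914678] ((575.4739990234375, 184.57003784179688), (36.91627502441406, 24.734376907348633), 20.694650650024414)
top 0.062 [ 59 101  49  19 479] [543.74705297 158.63406152] ((545.6024780273438, 162.82064819335938), (29.710765838623047, 11.443316459655762), 89.06853485107422)
```

```bash
cat > g.py <<'E'
from h import *
from scipy.spatial.transform import Rotation as Ro
import sys
def go(*targets):
    o=sensors.get_obs();R=Ro.from_euler('xyz',o['tcp_rot'],degrees=True);p=o['ee_pos']
    print('t',round(o['time'],2),'p',(p*1000).round(1),'rot',o['tcp_rot'].round(2),'f',o['wrist_force'].round(1),'op',round(o['opening'],4),'q',o['q'].round(1))
    for x,y,z,yaw in targets:
        print((x,y,z,yaw),'->',(R.inv().apply(np.array([x,y,z])/1000-p)*100).round(2),(R.inv()*Ro.from_euler('xyz',[-90,0,yaw],degrees=True)).as_rotvec(degrees=True).round(2))
if __name__=='__main__':
    go(*[tuple(map(float,a.split(','))) for a in sys.argv[1:]])
E
python3 g.py 469.4,145.5,190,-70
```

```text
t 0.9 p [ 157.2 -527.   303.9] rot [-90.    -0.   -73.39] f [ 0.3 -0.9  0.7] op 0.0853 q [-73.4   5.   10.1  95.1  -0.   90. ]
(469.4, 145.5, 190.0, -70.0) -> [-55.53  11.39  49.14] [ 0.   -3.39  0.  ]
```

Request:
{"api": "arm_command", "payload": {
  "rows": [-3,0.6,2.7,0,0,0,-1,-7,1.4,6.2,0,0,0,-1,-11.5,2.3,10.2,0,-1,0,-1,-16,3.2,14.2,0,-1,0,-1,-20.5,4.2,18.1,0,-2,0,-1,-25,5.1,22.1,0,-2,0,-1,-29.5,6,26.1,0,-3,0,-1,-34,7,30.1,0,-3.4,0,-1,-38.5,7.9,34.1,0,-3.4,0,-1,-43,8.8,38.1,0,-3.4,0,-1,-47,9.6,41.6,0,-3.4,0,-1,-50,10.3,44.2,0,-3.4,0,-1],
  "force": 40
}}

```text
time: 1.9
ee_pos: [0.3652, -0.0775, 0.2283]
tcp_rot: [-89.9, -0.0, -70.0]
wrist_force: [1.5, -1.7, 1.4]
opening: -0.0001
```

```bash
python3 g.py 469.4,145.5,190,-70
```

```text
t 1.9 p [365.2 -77.5 228.3] rot [-8.993e+01 -4.000e-02 -7.001e+01] f [ 1.5 -1.7  1.4] op -0.0001 q [-12.  -20.4 -20.9  89.4  -0.  148. ]
(469.4, 145.5, 190.0, -70.0) -> [-17.4    3.84  17.42] [-0.07 -0.01  0.04]
```

Request:
{"api": "arm_command", "payload": {
  "rows": [0,0,0,0,0,0,-1,0,0,0,0,0,0,-1,0,0,0,0,0,0,-1]
}}

```text
time: 2.15
ee_pos: [0.3649, -0.0794, 0.2283]
tcp_rot: [-90.0, -0.0, -69.9]
wrist_force: [0.8, -0.8, -0.9]
opening: -0.0002
```

```bash
python3 g.py 469.4,145.5,190,-70
```

```text
t 2.15 p [364.9 -79.4 228.3] rot [-9.001e+01 -1.000e-02 -6.991e+01] f [ 0.8 -0.8 -0.9] op -0.0002 q [-12.3 -20.3 -20.9  89.4  -0.  147.6]
(469.4, 145.5, 190.0, -70.0) -> [-17.53   3.83  17.54] [0.01 0.09 0.01]
```

Request:
{"api": "arm_command", "payload": {
  "rows": [-2.5,0.5,2.5,0,0,0,-1,-5,1.1,5,0,0,0,-1,-7.5,1.6,7.5,0,0,0,-1,-10,2.2,10,0,0,0,-1,-12.5,2.7,12.5,0,0,0,-1,-15,3.3,15,0,0,0,-1,-16.5,3.6,16.5,0,0,0,-1,-17.5,3.8,17.5,0,0,0,-1,-17.5,3.8,17.5,0,0,0,-1,-17.5,3.8,17.5,0,0,0,-1,-17.5,3.8,17.5,0,0,0,-1]
}}

```text
time: 3.07
ee_pos: [0.4695, 0.1431, 0.1906]
tcp_rot: [-90.0, -0.0, -70.1]
wrist_force: [-0.6, 0.6, -0.1]
opening: 0.0
```

```bash
python3 - <<'E'
from h import *
for n in ['side','top']:
    c=snap(n,'b')
    r=(200,290,200,330) if n=='side' else (120,230,200,310)
    cv2.imwrite(f'pics/b_{n}c.png',cv2.resize(c['pixels'][r[0]:r[1],r[2]:r[3]],None,fx=5,fy=5,interpolation=2))
E
python3 g.py 469.4,145.5,133,-70 460.9,142.4,95,-70
```

```text
t 3.17 p [469.4 143.4 190.7] rot [-8.997e+01 -1.000e-02 -7.011e+01] f [ 0.4 -0.9  0.7] op 0.0001 q [ 17.   -3.9 -11.4  82.5  -0.  177.1]
(469.4, 145.5, 133.0, -70.0) -> [-0.2   5.77  0.07] [-0.03 -0.11  0.01]
(460.9, 142.4, 95.0, -70.0) -> [-0.2   9.57 -0.84] [-0.03 -0.11  0.01]
```

View pics/b_sidec.png

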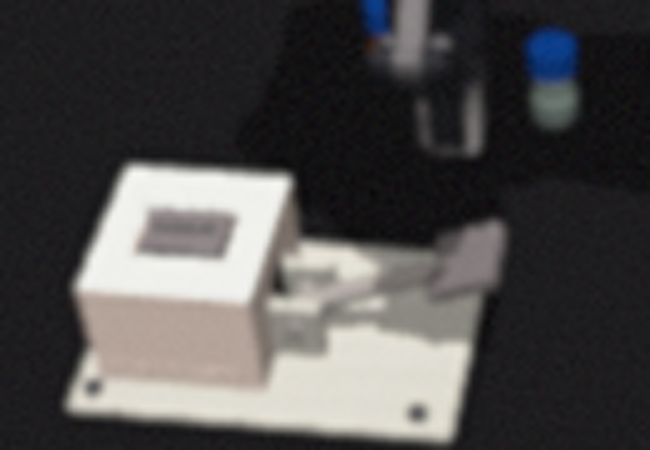

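View pics/b_topc.png

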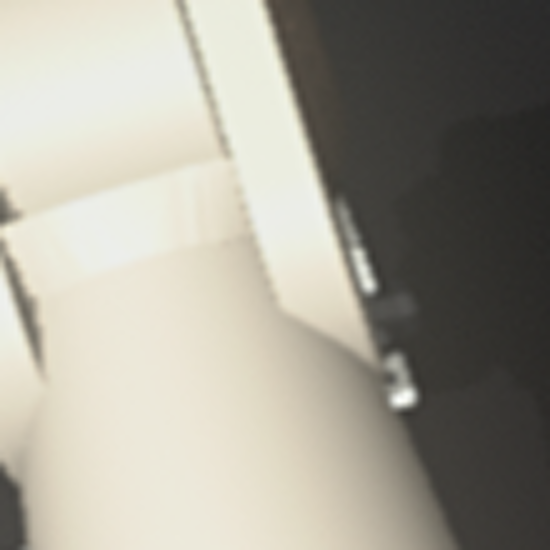

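Side picture: lever pad at about (294,251), fingertips above it at (290,230), cartridge flush in the pocket. Descending onto the pad along its arc.

Request:
{"api": "arm_command", "payload": {
  "rows": [-0.1,1.5,0,0,0,0,-1,-0.2,3,0,0,0,0,-1,-0.2,4.5,0,0,0,0,-1,-0.2,5.3,0,0,0,0,-1,-0.2,5.7,0,0,0,0,-1,-0.2,6.1,-0.1,0,0,0,-1,-0.2,6.5,-0.2,0,0,0,-1,-0.2,6.9,-0.3,0,0,0,-1]
}}

```text
time: 3.83
ee_pos: [0.4663, 0.1455, 0.1219]
tcp_rot: [-89.9, -0.0, -70.0]
wrist_force: [-0.9, -0.5, 5.1]
opening: -0.0002
```

```bash
python3 g.py 461.9,142.8,95,-70 ; python3 - <<'E'
from h import *
c=snap('side','c')
r=(200,290,200,330)
cv2.imwrite(f'pics/c_sidec.png',cv2.resize(c['pixels'][r[0]:r[1],r[2]:r[3]],None,fx=5,fy=5,interpolation=2))
E
```

```text
t 3.83 p [466.3 145.5 121.9] rot [-8.992e+01 -1.000e-02 -7.001e+01] f [-0.9 -0.5  5.1] op -0.0002 q [ 17.3  -3.  -18.2  74.8  -0.  177.3]
(461.9, 142.8, 95.0, -70.0) -> [ 0.1   2.69 -0.51] [-0.08 -0.01  0.01]
```

View pics/c_sidec.png

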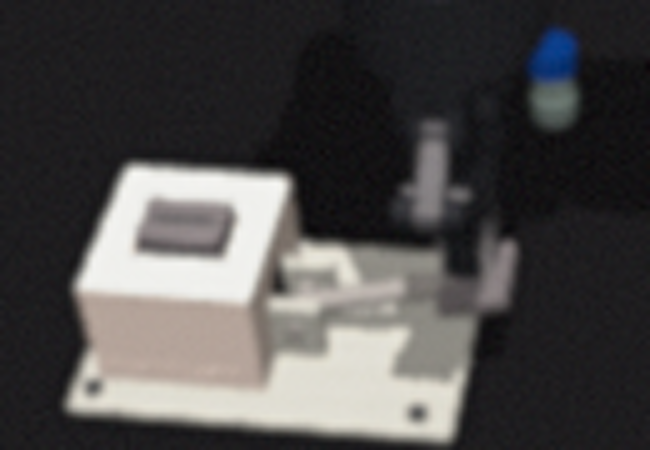

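Lever moving (5 N), cartridge rising at (237,244). Continue, drifting outward.

Request:
{"api": "arm_command", "payload": {
  "rows": [0,0.3,-0.2,0,0,0,-1,0,0.6,-0.4,0,0,0,-1,0,0.9,-0.6,0,0,0,-1,0,1.2,-0.8,0,0,0,-1,0,1.5,-0.9,0,0,0,-1,0,1.8,-0.9,0,0,0,-1,0,2.1,-0.9,0,0,0,-1,0,2.4,-0.9,0,0,0,-1,0,2.4,-0.9,0,0,0,-1]
}}

```text
time: 4.63
ee_pos: [0.457, 0.1423, 0.0962]
tcp_rot: [-90.1, 0.0, -70.0]
wrist_force: [-1.2, 0.9, 0.1]
opening: -0.0002
```

```bash
python3 g.py 461.9,142.8,95,-70 ; python3 - <<'E'
from h import *
c=snap('side','d')
r=(200,290,200,330)
cv2.imwrite(f'pics/d_sidec.png',cv2.resize(c['pixels'][r[0]:r[1],r[2]:r[3]],None,fx=5,fy=5,interpolation=2))
E
```

```text
t 4.63 p [457.  142.3  96.2] rot [-9.010e+01  1.000e-02 -6.999e+01] f [-1.2  0.9  0.1] op -0.0002 q [ 17.3  -3.4 -21.5  72.1   0.  177.3]
(461.9, 142.8, 95.0, -70.0) -> [0.13 0.12 0.48] [ 0.1   0.01 -0.01]
```

View pics/d_sidec.png

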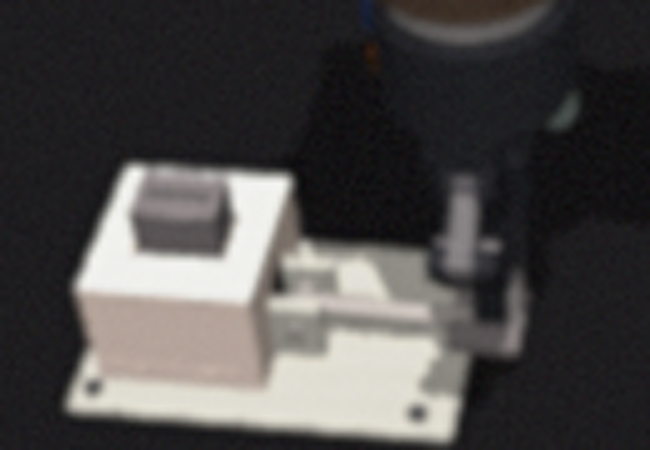

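Request:
{"api": "arm_command", "payload": {
  "rows": [0,0.1,0,0,0,0,-1,0,0.2,0,0,0,0,-1,0,0.3,0,0,0,0,-1,0,0.3,0,0,0,0,-1]
}}

```text
time: 5.02
ee_pos: [0.4574, 0.1425, 0.0952]
tcp_rot: [-90.0, -0.0, -70.0]
wrist_force: [-6.0, -1.5, 12.0]
opening: -0.0002
```

Request:
{"api": "arm_command", "payload": {
  "rows": [0,0.1,0,0,0,0,-1,0,0.2,0,0,0,0,-1,0,0.2,0,0,0,0,-1]
}}

```text
time: 5.27
ee_pos: [0.4574, 0.1425, 0.0948]
tcp_rot: [-89.9, -0.0, -70.0]
wrist_force: [-12.1, -3.2, 27.3]
opening: 0.0004
```

At the stop (27 N, no further motion). Retreat and go over the cartridge with jaws partly open.

Request:
{"api": "arm_command", "payload": {
  "rows": [0,-1,0,0,0,0,-1,0,-4,0,0,0,0,-1,0,-8,0,0,0,0,-0.5,0,-10,1,0,0,0,0,0,-10.5,4,0,0,0,0,0,-10.5,7,0,0,0,0,0,-10.5,10,0,0,0,0,0,-10.5,12,0,0,0,0,0,-10.5,12.5,0,0,0,0,0,-10.5,12.5,0,0,0,0,0,-10.5,12.5,0,0,0,0]
}}

```text
time: 6.18
ee_pos: [0.5745, 0.1851, 0.1967]
tcp_rot: [-90.1, 0.0, -70.0]
wrist_force: [0.9, 0.0, -0.6]
opening: 0.0423
```

```bash
python3 g.py 575.5,184.3,150,-69.9
```

```text
t 6.18 p [574.5 185.1 196.7] rot [-90.08   0.   -70.  ] f [ 0.9  0.  -0.6] op 0.0423 q [ 17.9  11.6   5.6  84.1  -0.  177.9]
(575.5, 184.3, 150.0, -69.9) -> [0.11 4.67 0.08] [ 0.08 -0.1  -0.  ]
```

```bash
python3 - <<'E'
from h import *
c=snap('side','e')
r=(190,290,200,330)
cv2.imwrite(f'pics/e_sidec.png',cv2.resize(c['pixels'][r[0]:r[1],r[2]:r[3]],None,fx=5,fy=5,interpolation=2))
W=cloud(c); p=W[225:262,225:260].reshape(-1,3); t=p[(p[:,2]>.074)&(p[:,2]<.09)]; print(len(t),np.median(t,0))
E
```

```text
194 [0.57455429 0.19004193 0.08038468]
```

View pics/e_sidec.png

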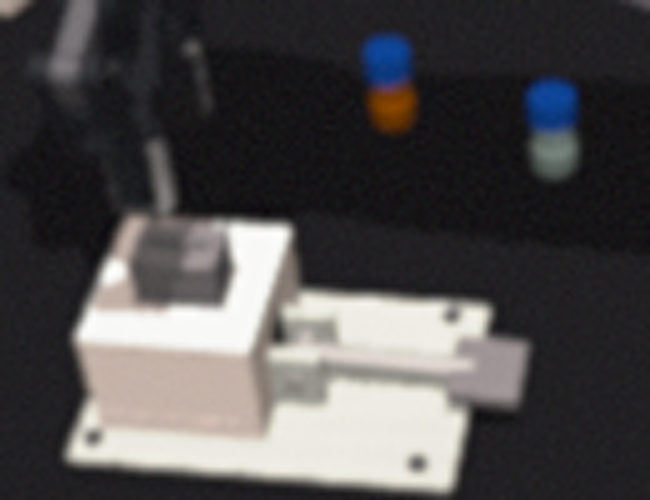

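Lever is flat, cartridge standing about 21 mm proud at (236,240). Descend and grip.

Request:
{"api": "arm_command", "payload": {
  "rows": [0.05,1.5,0,0,0,0,0,0.1,3,0,0,0,0,0,0.1,4,0,0,0,0,0,0.1,4.6,0.1,0,0,0,0,0.1,5.2,0.1,0,0,0,0,0.1,5.7,0.1,0,0,0,0,0.1,5.8,0.1,0,0,0,0,0.1,5.8,0.1,0,0,0,0],
  "force": 40
}}

```text
time: 6.9
ee_pos: [0.5762, 0.1846, 0.1392]
tcp_rot: [-90.0, 0.0, -70.0]
wrist_force: [-0.4, -0.1, 0.4]
opening: 0.0427
```

Request:
{"api": "arm_command", "payload": {
  "rows": [0,0,0,0,0,0,-0.2,0,0,0,0,0,0,-0.4,0,0,0,0,0,0,-0.6,0,0,0,0,0,0,-0.8,0,0,0,0,0,0,-1,0,0,0,0,0,0,-1,0,0,0,0,0,0,-1],
  "force": 40
}}

```text
time: 7.48
ee_pos: [0.5765, 0.1848, 0.1397]
tcp_rot: [-89.9, 0.0, -70.0]
wrist_force: [-0.7, 0.6, 5.5]
opening: 0.0235
```

```bash
python3 g.py 575.5,184.3,150,-69.9; python3 - <<'E'
from h import *
c=snap('side','f')
r=(160,290,180,330)
cv2.imwrite(f'pics/f_sidec.png',cv2.resize(c['pixels'][r[0]:r[1],r[2]:r[3]],None,fx=5,fy=4.6,interpolation=2))
E
```

```text
t 7.48 p [576.5 184.8 139.7] rot [-8.995e+01  1.000e-02 -6.999e+01] f [-0.7  0.6  5.5] op 0.0235 q [ 17.8  12.4   0.3  77.8   0.  177.8]
(575.5, 184.3, 150.0, -69.9) -> [ 0.01 -1.03 -0.11] [-0.05 -0.09 -0.01]
```

View pics/f_sidec.png

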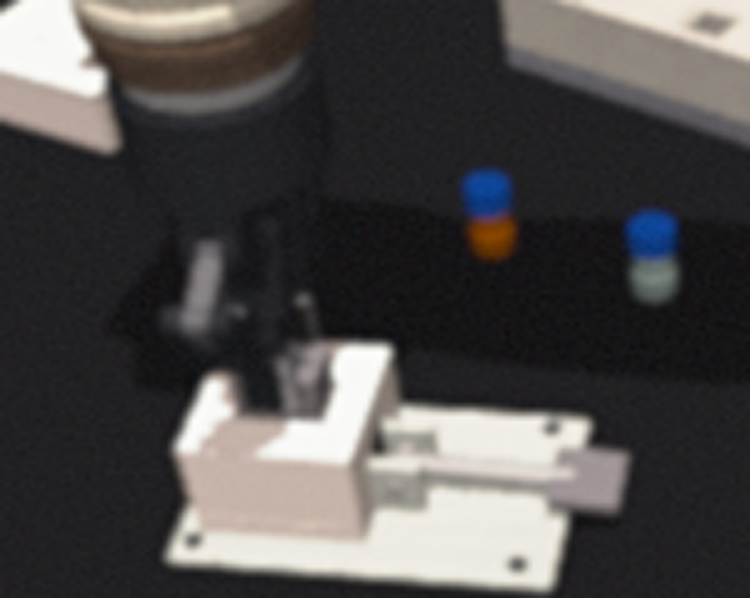

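Request:
{"api": "arm_command", "payload": {
  "rows": [0,-0.5,0,0,0,0,-1,0,-1.5,0,0,0,0,-1,0,-3,0,0,0,0,-1,0,-5,0,0,0,0,-1,0,-8,0,0,0,0,-1,0,-10.5,0,0,0,0,-1,0,-12,0,0,0,0,-1,0,-12,0,0,0,0,-1,0,-12,0,0,0,0,-1]
}}

```text
time: 8.28
ee_pos: [0.5765, 0.1846, 0.2597]
tcp_rot: [-89.9, -0.0, -70.0]
wrist_force: [0.3, 0.1, -1.9]
opening: 0.0226
```

```bash
python3 g.py 543.9,-212.9,230,-95.9; python3 - <<'E'
from h import *
c=snap('side','g')
r=(130,290,170,330)
cv2.imwrite(f'pics/g_sidec.png',cv2.resize(c['pixels'][r[0]:r[1],r[2]:r[3]],None,fx=4,fy=3.7,interpolation=2))
E
```

```text
t 8.28 p [576.5 184.6 259.7] rot [-8.994e+01 -1.000e-02 -7.000e+01] f [ 0.3  0.1 -1.9] op 0.0226 q [ 17.8  11.9  13.   91.   -0.  177.8]
(543.9, -212.9, 230.0, -95.9) -> [ 36.24   2.96 -16.66] [-0.06 25.9  -0.  ]
```

View pics/g_sidec.png

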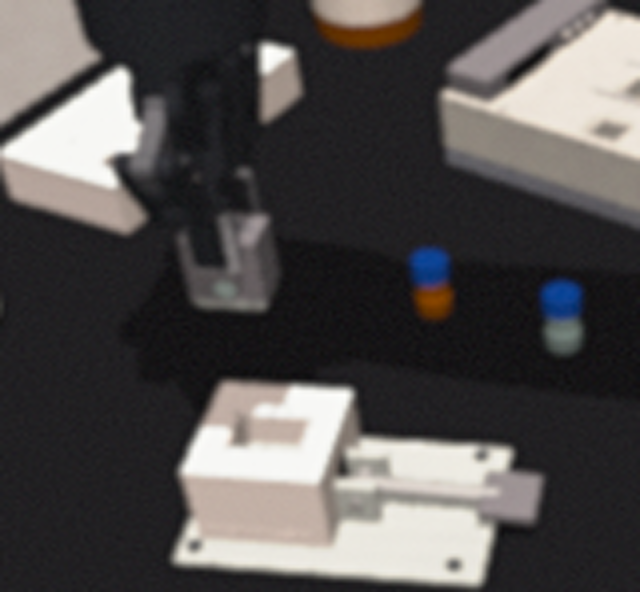

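Cartridge held (bottom near (227,210)), vials untouched. Transfer.

Request:
{"api": "arm_command", "payload": {
  "rows": [1.5,0,-0.7,0,1,0,-1,4,0,-1.8,0,3,0,-1,7.5,0,-3.4,0,6,0,-1,11,0,-5,0,9,0,-1,14.5,0,-6.7,0,12,0,-1,18,0,-8.3,0,15,0,-1,21.5,0,-9.9,0,18,0,-1,25,0,-11.5,0,20,0,-1,28.5,0,-13.1,0,22,0,-1,32,0,-14.7,0,24,0,-1,35,0,-16.1,0,26,0,-1,36.2,0,-16.7,0,26,0,-1]
}}

```text
time: 9.33
ee_pos: [0.5419, -0.2162, 0.2569]
tcp_rot: [-90.2, -0.0, -96.3]
wrist_force: [0.2, -0.3, -0.5]
opening: 0.0226
```

Request:
{"api": "arm_command", "payload": {
  "rows": [0,1,0,0,0,0,-1,0,2,0,0,0,0,-1,0,2.5,0,0,0,0,-1,0,2.5,0,0,0,0,-1]
}}

```text
time: 9.67
ee_pos: [0.5427, -0.2111, 0.2316]
tcp_rot: [-90.2, 0.1, -95.9]
wrist_force: [-0.0, 0.5, -1.8]
opening: 0.0229
```

```bash
python3 g.py 543.9,-212.9,200,-95.9; python3 - <<'E'
from h import *
c=snap('side','i'); d=snap('top','i')
r=(80,200,260,390)
cv2.imwrite(f'pics/i_sidec.png',cv2.resize(c['pixels'][r[0]:r[1],r[2]:r[3]],None,fx=5,fy=5,interpolation=2))
r=(100,220,350,470)
cv2.imwrite(f'pics/i_topc.png',cv2.resize(d['pixels'][r[0]:r[1],r[2]:r[3]],None,fx=4,fy=4,interpolation=2))
E
```

```text
t 9.67 p [ 542.7 -211.1  231.6] rot [-9.021e+01  7.000e-02 -9.590e+01] f [-0.   0.5 -1.8] op 0.0229 q [-21.3   8.7   6.2  87.7   0.  164.6]
(543.9, -212.9, 200.0, -95.9) -> [0.17 3.16 0.15] [ 0.21  0.   -0.07]
```

View pics/i_sidec.png

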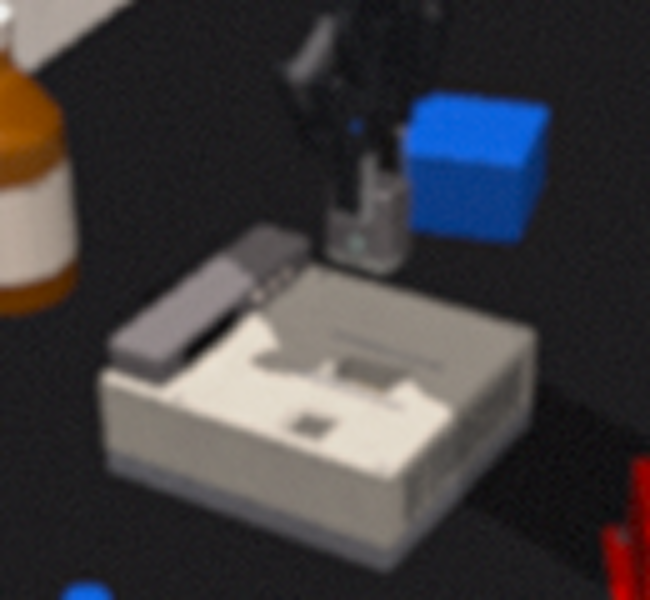

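View pics/i_topc.png

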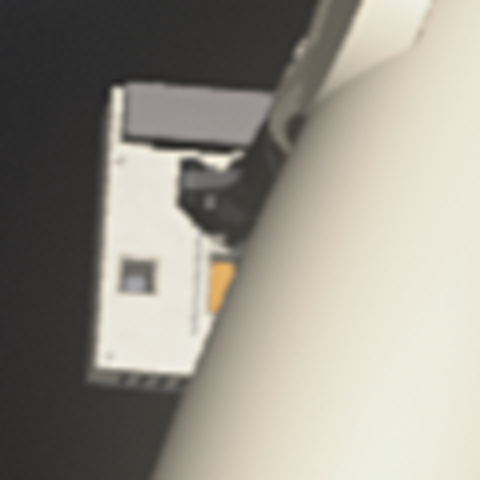

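```bash
cat > ov.py <<'E'
from h import *
def proj(c,P):
    T=np.linalg.inv(c['world_from_camera']);q=np.asarray(P)@T[:3,:3].T+T[:3,3];K=c['camera_matrix']
    return np.stack([K[0,0]*q[:,0]/-q[:,2]+K[0,2],K[1,1]*-q[:,1]/-q[:,2]+K[1,2]],-1)
def ov(tag,cam,roi,s,rects,out):
    c=load(cam,tag);im=cv2.resize(c['pixels'][roi[0]:roi[1],roi[2]:roi[3]],None,fx=s,fy=s,interpolation=2)
    for (x,y,z,yaw,lx,ly,col) in rects:
        a=np.radians(yaw);d=np.array([np.cos(a),np.sin(a)]);e=np.array([-d[1],d[0]])
        P=[np.r_[np.array([x,y])+i*lx/2*d+j*ly/2*e,z]/1000 for i,j in [(1,1),(1,-1),(-1,-1),(-1,1)]]
        q=((proj(c,P)-[roi[2],roi[0]]+.5)*s*8).astype(int)
        cv2.polylines(im,[q],True,col,1,cv2.LINE_AA,3)
    cv2.imwrite(out,im)
if __name__=='__main__':
    # cart at TCP + (-1.1) along tool z
    x,y=542.7-1.1,-211.1+.1; zt=231.6-58
    ov('i','side',(90,190,290,380),7,[(x,y,zt,-5.9,36,24,(0,255,0)),(x,y,zt-38,-5.9,36,24,(0,255,0)),(x,y,zt-44,-5.9,30,18,(0,255,255)),(543.9,-212.9,60,-5.9,38.5,26.5,(0,0,255))],'pics/ov1.png')
E
python3 ov.py
```

```text
(no output)
```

View pics/ov1.png

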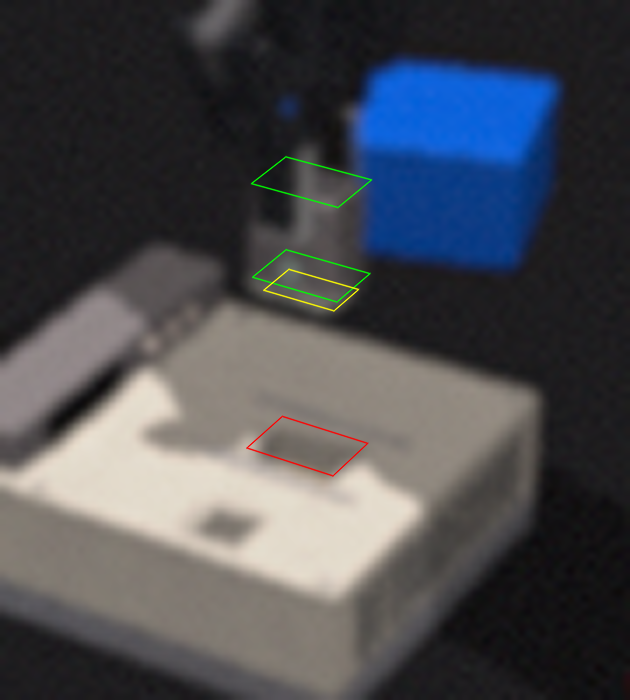

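```bash
python3 - <<'E'
from ov import *
c=load('side','i'); c['pixels']=np.clip(c['pixels'].astype(float)*2.2,0,255).astype(np.uint8)
pickle.dump(c,open('pics/ib_side.pkl','wb'))
x,y=542.7-1.1,-211.1+.1; zt=231.6-58
R=[(x,y,zt,-5.9,36,24,(0,255,0)),(x,y,zt-38,-5.9,36,24,(0,255,0)),(x,y,zt-44,-5.9,30,18,(0,255,255)),(543.9,-212.9,60,-5.9,38.5,26.5,(0,0,255))]
ov('ib','side',(105,165,315,355),9,R,'pics/t1.png');ov('ib','side',(105,165,315,355),9,[],'pics/t2.png')
cv2.imwrite('pics/ov2.png',np.hstack([cv2.imread('pics/t1.png'),cv2.imread('pics/t2.png')]))
W=cloud(c); 
for v in range(118,138,2): print(v,[ (W[v,u]*1000).round().astype(int).tolist() for u in (332,336,340)])
E
```

```text
118 [[538, -192, 176], [533, -204, 172], [523, -208, 172]]
120 [[537, -189, 173], [529, -197, 170], [525, -212, 164]]
122 [[538, -191, 166], [530, -198, 164], [524, -209, 160]]
124 [[538, -193, 159], [529, -196, 160], [524, -211, 153]]
126 [[541, -198, 150], [529, -196, 154], [524, -210, 148]]
128 [[540, -197, 145], [530, -199, 147], [524, -210, 143]]
130 [[540, -195, 141], [529, -196, 143], [524, -209, 137]]
132 [[540, -195, 135], [529, -197, 137], [618, -425, -3]]
134 [[636, -402, -2], [530, -199, 130], [613, -413, -2]]
136 [[588, -299, 57], [619, -395, -2], [608, -403, -3]]
```

View pics/ov2.png

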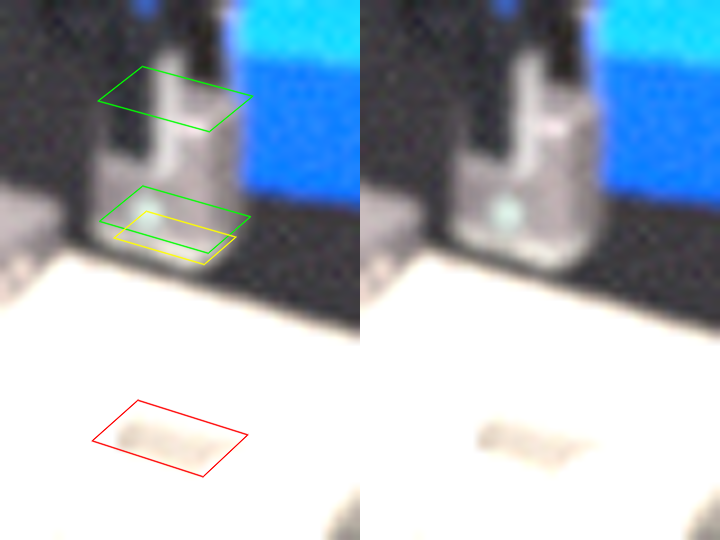

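```bash
python3 - <<'E'
from ov import *
ov('a','side',(130,175,305,360),12,[],'pics/t1.png')
ov('a','side',(130,175,305,360),12,[(543.9,-212.9,60,-5.9,38.5,26.5,(0,0,255)),(543.9,-212.9,60,-5.9,44.5,32.5,(0,255,0))],'pics/t2.png')
a=np.vstack([cv2.imread('pics/t1.png'),cv2.imread('pics/t2.png')]);cv2.imwrite('pics/ov3.png',cv2.resize(a,None,fx=.55,fy=.55))
a=cv2.resize(a,None,fx=.55,fy=.55)
R=[(575.5,184.4,81,20.2,36,24,(0,255,0)),(575.5,184.4,60,20.2,36,24,(0,0,255)),(575.5,184.4,60,20.2,70,70,(255,0,0))]
ov('e','side',(220,290,210,260),12,R,'pics/t3.png')
ov('a','side',(220,290,210,260),8,[(575.5,184.4,62,20.2,36,24,(0,255,0)),(575.5,184.4,60,20.2,70,70,(255,0,0))],'pics/t4.png')
b=cv2.resize(cv2.imread('pics/t4.png'),None,fx=1,fy=1)
h=max(a.shape[0],b.shape[0]);p=lambda q:cv2.copyMakeBorder(q,0,h-q.shape[0],0,0,0)
cv2.imwrite('pics/ov3.png',np.hstack([p(a),p(b)]));print(h,a.shape,b.shape)
E
```

```text
594 (594, 363, 3) (560, 400, 3)
```

View pics/ov3.png

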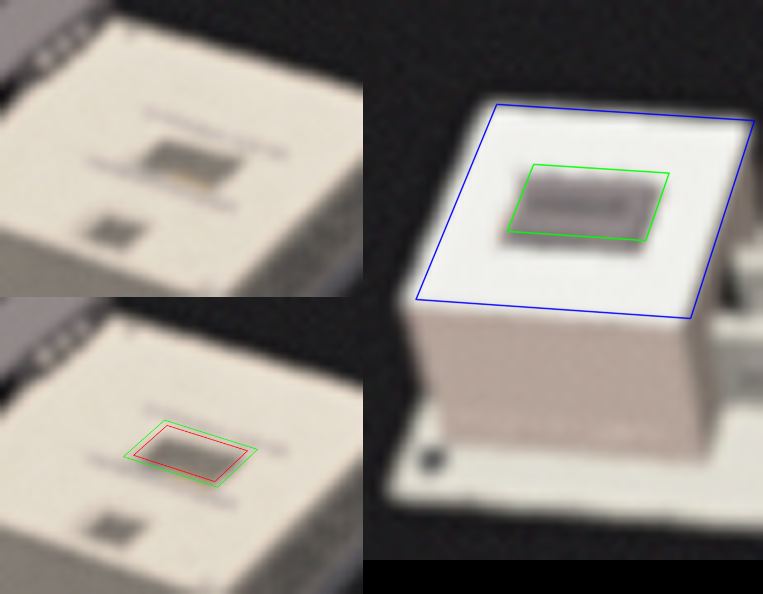

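```bash
cat > fit.py <<'E'
from ov import *
from scipy.optimize import minimize
from scipy.ndimage import map_coordinates
def edges(x,y,yaw,z,offx,lx,ly,sides):
    a=np.radians(yaw);d=np.array([np.cos(a),np.sin(a)]);e=np.array([-d[1],d[0]]);c=np.array([x,y])+offx*d
    t=np.linspace(-.42,.42,60);o=[]
    for s in sides:
        n,sg=s
        for k in t:
            p=c+(d*sg*lx/2+e*k*ly if n=='x' else e*sg*ly/2+d*k*lx); nn=(d if n=='x' else e)*sg
            o.append((np.r_[p,z],np.r_[nn,0]))
    return np.array([i[0] for i in o])/1000,np.array([i[1] for i in o])/1000
def fit(c,x,y,yaw,z,offx,lx,ly,sides,fixyaw=False):
    g=cv2.GaussianBlur(cv2.cvtColor(c['pixels'],cv2.COLOR_BGR2GRAY).astype(float),(0,0),.7)
    def I(P): q=proj(c,P);return map_coordinates(g,[q[:,1],q[:,0]],order=1)
    def f(v):
        P,N=edges(v[0],v[1],yaw if fixyaw else v[2],z,offx,lx,ly,sides)
        return -np.mean(np.abs(I(P+2*N)-I(P-2*N)))
    best=min((minimize(f,[x+a,y+b,yaw],method='Nelder-Mead',options=dict(initial_simplex=[[x+a,y+b,yaw],[x+a+2,y+b,yaw],[x+a,y+b+2,yaw],[x+a,y+b,yaw+1]])) for a in(-2,0,2) for b in (-2,0,2)),key=lambda r:r.fun)
    return best.x.round(2),round(best.fun,1)
if __name__=='__main__':
    A=[('x',1),('x',-1),('y',1),('y',-1)]
    for n in ['top','side']:
        c=load(n,'a')
        print(n,'dock',fit(c,575.5,184.4,20.2,60,0,70,70,A),'cart',fit(c,575.5,184.4,20.2,62,0,36,24,A,True))
        print(n,'det',fit(c,543.9,-212.9,-5.9,60,30,180,160,[('x',-1),('y',1),('y',-1)][:3]),fit(c,543.9,-212.9,-5.9,60,30,180,160,[('x',-1),('y',1)] ),
         'bay',fit(c,543.9,-212.9,-5.9,60,0,38.5,26.5,A,True))
E
python3 fit.py
```

```text
top dock (array([577.4 , 184.98,  19.6 ]), np.float64(-58.9)) cart (array([575.24, 184.4 ,  20.52]), np.float64(-48.9))
top det (array([ 544.23, -213.18,   -5.56]), np.float64(-81.1)) (array([ 544.39, -211.93,   -5.66]), np.float64(-80.3)) bay (array([ 543.99, -212.92,   -5.73]), np.float64(-43.5))
side dock (array([577.11, 186.19,  19.91]), np.float64(-73.5)) cart (array([573.99, 188.98,  19.17]), np.float64(-56.1))
side det (array([ 541.98, -210.65,   -5.75]), np.float64(-37.5)) (array([ 542.26, -209.31,   -5.52]), np.float64(-37.2)) bay (array([ 541.6 , -206.66,   -6.63]), np.float64(-25.5))
```

```bash
python3 g.py 543.3,-212.6,165,-95.7
```

```text
t 9.77 p [ 543.2 -211.4  233.7] rot [-9.005e+01  2.000e-02 -9.589e+01] f [-0.2  0.3 -1.6] op 0.0226 q [-21.3   8.7   6.4  87.7   0.  164.6]
(543.3, -212.6, 165.0, -95.7) -> [0.12 6.87 0.03] [ 0.05 -0.19 -0.02]
```

Request:
{"api": "arm_command", "payload": {
  "rows": [0.1,1,0,0,0,0,-1,0.1,2.5,0,0,0,0,-1,0.1,4,0,0,0,0,-1,0.1,5,0,0,0,0,-1,0.1,5.8,0,0,0,0,-1,0.1,6.3,0,0,0,0,-1,0.1,6.3,0,0,0,0,-1,0.1,6.3,0,0,0,0,-1]
}}

```text
time: 10.43
ee_pos: [0.5432, -0.2136, 0.1715]
tcp_rot: [-90.0, -0.0, -96.0]
wrist_force: [0.1, -0.1, -0.4]
opening: 0.0231
```

```bash
python3 g.py 543.3,-212.6,165,-95.7;python3 - <<'E'
from ov import *
c=snap('side','j'); c['pixels']=np.clip(c['pixels'].astype(float)*1.3,0,255).astype(np.uint8)
pickle.dump(c,open('pics/jb_side.pkl','wb'))
ov('jb','side',(110,180,300,370),10,[],'pics/ov4.png');cv2.imwrite('pics/ov4.png',cv2.resize(cv2.imread('pics/ov4.png'),(580,580)))
E
```

```text
t 10.43 p [ 543.2 -213.6  171.5] rot [-89.98  -0.   -95.99] f [ 0.1 -0.1 -0.4] op 0.0231 q [-21.5   9.   -0.2  80.8   0.  164.5]
(543.3, -212.6, 165.0, -95.7) -> [-0.1   0.65  0.  ] [-0.02 -0.29  0.  ]
```

View pics/ov4.png

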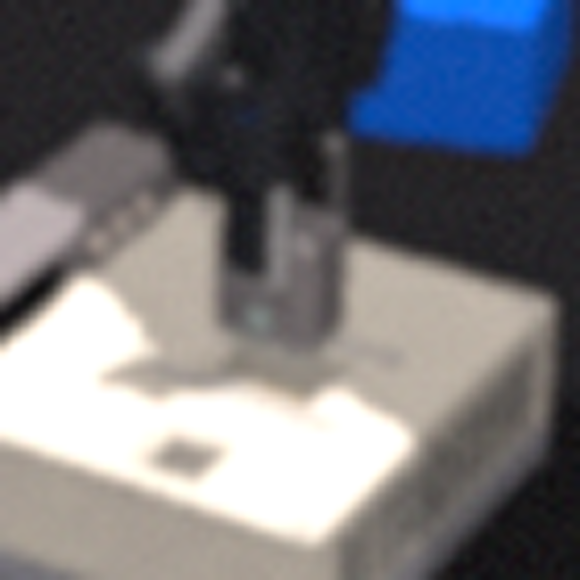

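Cartridge sits right above the bay (cartridge cols 327–341, bay dark region about 327–342). Lowering slowly.

Request:
{"api": "arm_command", "payload": {
  "rows": [0,0.3,-0.05,0,0,0,-1,0,0.6,-0.05,0,0,0,-1,0,0.9,-0.05,0,0,0,-1,0,1.2,-0.05,0,0,0,-1,0,1.4,-0.05,0,0,0,-1,0,1.4,-0.05,0,0,0,-1]
}}

```text
time: 10.98
ee_pos: [0.5424, -0.2135, 0.1565]
tcp_rot: [-90.0, 0.0, -96.0]
wrist_force: [-0.2, 0.3, -1.1]
opening: 0.0228
```

Request:
{"api": "arm_command", "payload": {
  "rows": [0,0.2,0,0,0,0,-1,0,0.4,0,0,0,0,-1,0,0.6,0,0,0,0,-1,0,0.6,0,0,0,0,-1]
}}

```text
time: 11.32
ee_pos: [0.5427, -0.2136, 0.1509]
tcp_rot: [-90.0, 0.0, -96.0]
wrist_force: [1.0, -0.7, -1.8]
opening: 0.0228
```

Request:
{"api": "arm_command", "payload": {
  "rows": [0,0.2,0,0,0,0,-1,0,0.4,0,0,0,0,-1,0,0.5,0,0,0,0,-1,0,0.5,0,0,0,0,-1]
}}

```text
time: 11.65
ee_pos: [0.5426, -0.2136, 0.146]
tcp_rot: [-90.0, 0.0, -96.0]
wrist_force: [1.6, -0.5, -3.7]
opening: 0.0231
```

```bash
python3 - <<'E'
from ov import *
c=snap('side','k'); c['pixels']=np.clip(c['pixels'].astype(float)*1.3,0,255).astype(np.uint8)
pickle.dump(c,open('pics/jb_side.pkl','wb'))
ov('jb','side',(110,180,300,370),8,[],'pics/ov5.png')
E
```

```text
(no output)
```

View pics/ov5.png

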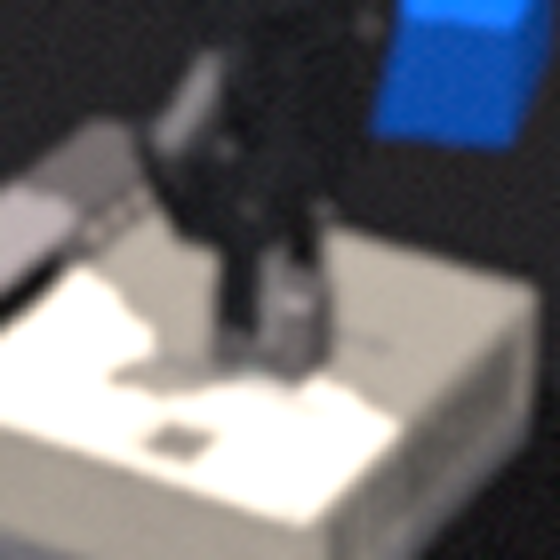

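Cartridge has entered the bay. Continue to contact.

Request:
{"api": "arm_command", "payload": {
  "rows": [0,0.1,0,0,0,0,-1,0,0.2,0,0,0,0,-1,0,0.3,0,0,0,0,-1,0,0.3,0,0,0,0,-1]
}}

```text
time: 12.03
ee_pos: [0.5427, -0.2136, 0.1431]
tcp_rot: [-90.0, -0.0, -96.0]
wrist_force: [2.1, -0.1, -1.6]
opening: 0.0232
```

Request:
{"api": "arm_command", "payload": {
  "rows": [0,0.1,0,0,0,0,-1,0,0.2,0,0,0,0,-1,0,0.2,0,0,0,0,-1]
}}

```text
time: 12.28
ee_pos: [0.5427, -0.2136, 0.1416]
tcp_rot: [-90.0, -0.0, -96.0]
wrist_force: [0.4, 0.9, 2.7]
opening: 0.023
```

Request:
{"api": "arm_command", "payload": {
  "rows": [0,0,0,0,0,0,-0.2,0,0,0,0,0,0,0,0,0,0,0,0,0,0,0,0,0,0,0,0,0,0,-1,0,0,0,0,0,0,-3,0,0,0,0,0,0,-5,0,0,0,0,0,0,-6,0,0,0,0,0,0,-6,0,0,0,0,0]
}}

```text
time: 13.03
ee_pos: [0.5435, -0.2139, 0.2043]
tcp_rot: [-89.8, -0.1, -96.0]
wrist_force: [0.0, 0.1, 0.5]
opening: 0.0425
```

```bash
python3 - <<'E'
from ov import *
c=snap('side','l')
ov('l','side',(110,180,300,370),8,[],'pics/ov6.png')
W=cloud(c); p=W[130:165,315:355].reshape(-1,3); t=p[(p[:,2]>.074)&(p[:,2]<.092)]; print(len(t),np.median(t,0))
E
python3 g.py
```

```text
121 [ 0.54447134 -0.21084802  0.08016317]
t 13.08 p [ 543.1 -213.8  202.5] rot [-8.987e+01 -4.000e-02 -9.600e+01] f [ 0.1 -0.1  0.7] op 0.0426 q [-21.5   8.6   2.9  84.1  -0.  164.5]
```

View pics/ov6.png

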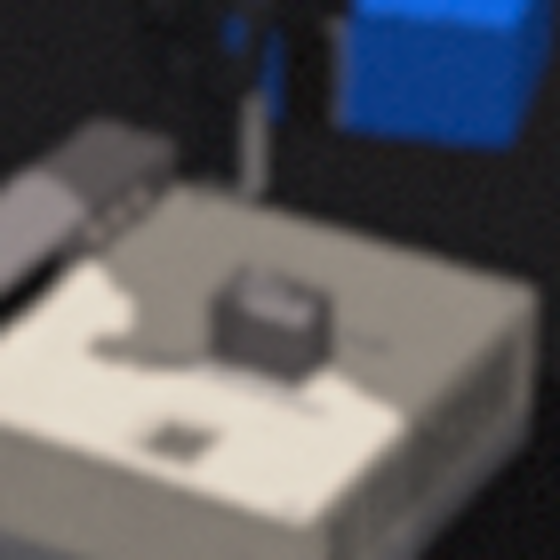

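Cartridge stands square in the bay at (334,150), about 21 mm proud and released. Shut the jaws and press.

Request:
{"api": "arm_command", "payload": {
  "rows": [0,0,0,0,0,0,-1,0,0,0,0,0,0,-1,0,0,0,0,0,0,-1,0,0,0,0,0,0,-1,0,0,0,0,0,0,-1,0,1,0,0,0,0,-1,0,2,0,0,0,0,-1,0,3,0,0,0,0,-1,0,3.8,0,0,0,0,-1,0,4.2,0,0,0,0,-1,0,4.5,0,0,0,0,-1,0,4.5,0,0,0,0,-1]
}}

```text
time: 14.08
ee_pos: [0.5424, -0.2135, 0.1557]
tcp_rot: [-90.0, 0.0, -96.0]
wrist_force: [-0.8, -0.1, 0.4]
opening: -0.0002
```

Request:
{"api": "arm_command", "payload": {
  "rows": [0,0.15,0,0,0,0,-1,0,0.3,0,0,0,0,-1,0,0.45,0,0,0,0,-1,0,0.6,0,0,0,0,-1,0,0.75,0,0,0,0,-1,0,0.9,0,0,0,0,-1,0,0.9,0,0,0,0,-1]
}}

```text
time: 14.67
ee_pos: [0.5428, -0.2137, 0.1478]
tcp_rot: [-89.9, -0.0, -96.0]
wrist_force: [-1.5, 0.9, 3.1]
opening: -0.0001
```

Request:
{"api": "arm_command", "payload": {
  "rows": [0,0.15,0,0,0,0,-1,0,0.3,0,0,0,0,-1,0,0.45,0,0,0,0,-1,0,0.6,0,0,0,0,-1,0,0.75,0,0,0,0,-1,0,0.9,0,0,0,0,-1,0,0.9,0,0,0,0,-1]
}}

```text
time: 15.25
ee_pos: [0.5428, -0.2136, 0.1386]
tcp_rot: [-90.0, -0.0, -96.0]
wrist_force: [-0.9, -0.2, 1.9]
opening: -0.0002
```

```bash
python3 - <<'E'
from ov import *
c=snap('side','m')
ov('m','side',(110,180,300,370),8,[],'pics/ov7.png')
E
python3 g.py
```

```text
t 15.3 p [ 542.8 -213.6  138.6] rot [-8.995e+01 -1.000e-02 -9.599e+01] f [-1.1 -0.   4.3] op 0.0003 q [-21.5   9.5  -3.3  77.2   0.  164.5]
```

View pics/ov7.png

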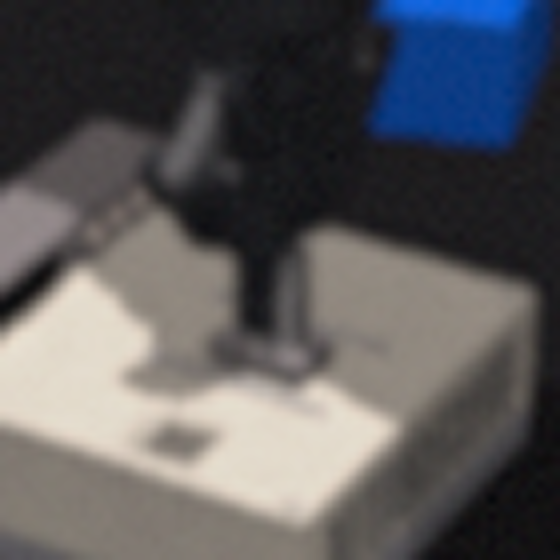

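Nearly home; press on to the stop.

Request:
{"api": "arm_command", "payload": {
  "rows": [0,0.1,0,0,0,0,-1,0,0.2,0,0,0,0,-1,0,0.3,0,0,0,0,-1,0,0.3,0,0,0,0,-1,0,0.3,0,0,0,0,-1]
}}

```text
time: 15.72
ee_pos: [0.5429, -0.2137, 0.1366]
tcp_rot: [-89.9, -0.0, -96.0]
wrist_force: [-1.6, 0.4, 10.1]
opening: 0.0002
```

Request:
{"api": "arm_command", "payload": {
  "rows": [0,0.1,0,0,0,0,-1,0,0.2,0,0,0,0,-1,0,0.2,0,0,0,0,-1]
}}

```text
time: 15.97
ee_pos: [0.5432, -0.2139, 0.1365]
tcp_rot: [-89.8, -0.1, -96.0]
wrist_force: [-7.1, 2.3, 23.0]
opening: 0.0001
```

Request:
{"api": "arm_command", "payload": {
  "rows": [0,0.1,0,0,0,0,-1,0,0.1,0,0,0,0,-1,0,0.1,0,0,0,0,-1]
}}

```text
time: 16.22
ee_pos: [0.5433, -0.214, 0.1364]
tcp_rot: [-89.7, -0.1, -96.0]
wrist_force: [-8.3, 2.5, 28.5]
opening: 0.0001
```

Request:
{"api": "arm_command", "payload": {
  "rows": [0,-1,0,0,0,0,-1,0,-3,0,0,0,0,-1,0,-6,0,0,0,0,-1,0,-9,0,0,0,0,-1,2,-12,-2,0,0,0,-1,5,-14,-3,0,0,0,-1,8,-15,-4,0,0,0,-1,12,-15,-6,0,0,0,-1,16,-15,-8,0,0,0,-1,18,-15,-8,0,0,0,-1,18,-15,-8,0,0,0,-1,18,-15,-8,0,0,0,-1]
}}

```text
time: 17.22
ee_pos: [0.4436, -0.3854, 0.2816]
tcp_rot: [-90.0, 0.0, -96.1]
wrist_force: [0.2, -0.7, 0.3]
opening: -0.0002
```

```bash
python3 - <<'E'
from ov import *
c=snap('side','n');d=snap('top','n')
ov('n','side',(110,180,300,370),8,[],'pics/ov8.png')
W=cloud(c); 
for n,w,r in [('side',W,(140,165,322,346)),('top',cloud(d),(160,182,398,418))]:
    p=w[r[0]:r[1],r[2]:r[3],2]; print(n,np.percentile(p[~np.isnan(p)]*1000,[5,25,50,75,95]).round(1))
    p=W[165:175,315:325,2] if n=='side' else w[180:190,385:400,2]; print(' ref top',np.nanmedian(p))
E
python3 g.py
```

```text
side [55.9 57.3 58.1 59.2 61.9]
 ref top 0.052074740016340215
top [55.1 58.5 60.4 62.5 64.9]
 ref top 0.05954282209413886
t 17.32 p [ 444.4 -383.8  281.9] rot [-9.003e+01  4.000e-02 -9.599e+01] f [ 0.7  0.7 -0.1] op 0.0001 q [-40.8   9.8  12.9  93.2   0.  145.2]
```

View pics/n_side.png

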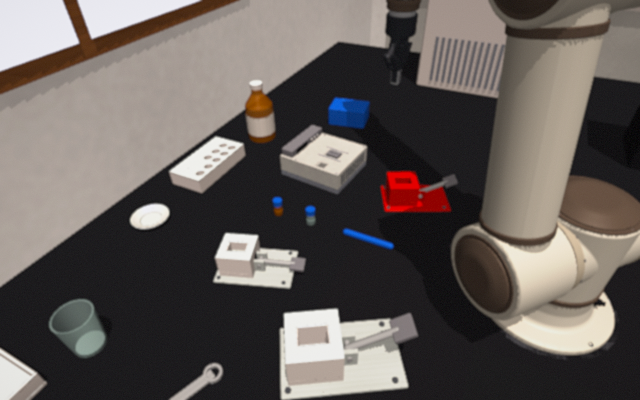

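View pics/n_top.png

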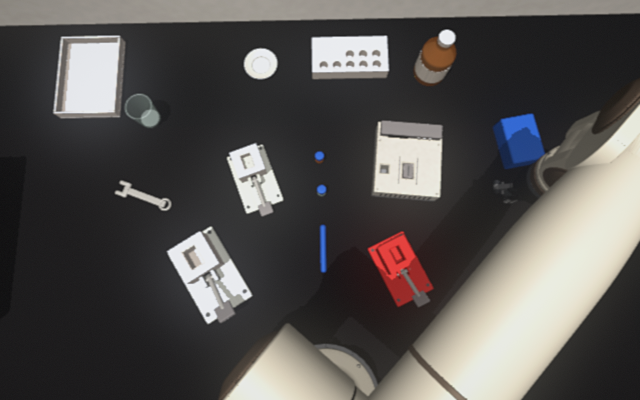

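View pics/ov8.png

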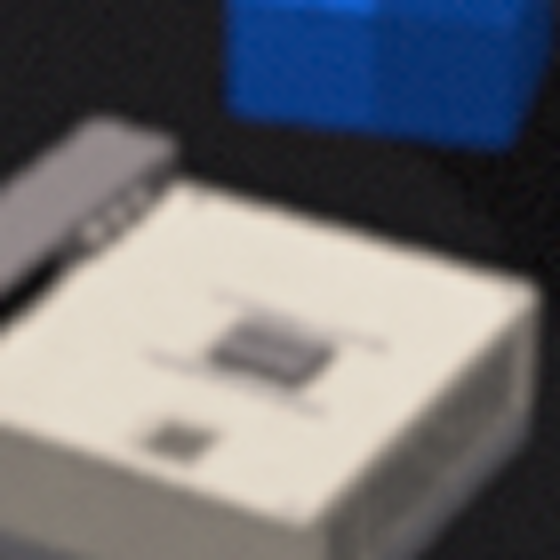

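The cartridge is home at (334,154) in the side view, with a low lip. The vials are unmoved at (278,206) and (311,215), the lever is flat, and the arm is clear. Handing in.

```bash
python3 -c "
from workcell import bot
print(bot.job_done())"
```

```text
the job is handed in; nothing more can be done
None
```

The cartridge is fully home in the detector's rectangular bay and released. I pressed the small white dock's ejector lever to its stop, lifted the cartridge over the vials, stood it in the bay and pressed it down with shut fingers. The job was handed in at about 17.3 s.

**Last checks:**
- **Lever:** it stopped under 27 N with no further travel, and lies flat in the pictures.
- **Cartridge:** the final press met a hard stop at 28 N with the fingertips at about 63.5 mm. That puts the cartridge top about 3.5 mm above the detector, against 4 mm expected.
- **Depth readings:** they were too noisy to confirm the height on their own. The top camera gave 60–65 mm over the cartridge against 59.5 mm for the detector top. The side camera read low, 58 mm over the cartridge, and its reference patch fell on the wrong spot. I relied on the force and tip height, and the picture agrees.
- **Camera disagreement:** the two cameras differed by about 2–3 mm on the bay's position. I aimed between them, and the cartridge went in without resistance.
- **Vials:** both are at the same pixels as at the start.
- **Arm:** it is clear of everything.

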